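# Pile the manipulator brackets on the pillar, lips alternating

### The job

One angle bracket already lies on the narrow pillar; add the two brackets from the sloping rests to the pile, one at a time, so that the pile stays balanced: each flat on the one below, lip hanging down, lips on alternating sides, long edges in line, and each new lip hanging a few millimetres clear outside the ends of everything beneath it. Set each one down gently and let go only once you feel it resting on the pile; do not shift the bottom bracket, and leave the joystick box, bottle and dish alone.

Things in the scene. Friction and masses are not known exactly. Their poses are not given: they have to be found in the camera images.
- bracket_1_plate (a point): L-shaped bare aluminium bracket (0.22 to 0.36 kg): plate 130 x 50 x 12 mm, at one end a lip 12 thick, 50 wide, hanging 43 below the plate's underside. Point: centre of the plate, mid-thickness; +x along the plate to the lip end, y across, z out of its top. Centre of mass at x = 15, z = -7. Already level on the pillar, centre within 4 mm of its axis.
- bracket_1_lip (a point): centre of that bracket's lip, 59 mm along +x and 27.5 below the plate's centre; axes as the plate's. The lip's inner face is at plate x = 53, outer at 65, lower edge at z = -49. 
- bracket_2_plate (a point): L-shaped bare aluminium bracket (0.22 to 0.36 kg): plate 130 x 50 x 12 mm, at one end a lip 12 thick, 50 wide, hanging 43 below the plate's underside. Point: centre of the plate, mid-thickness; +x along the plate to the lip end, y across, z out of its top. Centre of mass at x = 15, z = -7. Starts on rest_1. Same as bracket_3, either may go first.
- bracket_2_lip (a point): centre of that bracket's lip, 59 mm along +x and 27.5 below the plate's centre; axes as the plate's. The lip's inner face is at plate x = 53, outer at 65, lower edge at z = -49. The second bracket's lip must pass outside the lipless end of the first: plate centres over 12 apart along the length, about 17 is good.
- bracket_3_plate (a point): L-shaped bare aluminium bracket (0.22 to 0.36 kg): plate 130 x 50 x 12 mm, at one end a lip 12 thick, 50 wide, hanging 43 below the plate's underside. Point: centre of the plate, mid-thickness; +x along the plate to the lip end, y across, z out of its top. Centre of mass at x = 15, z = -7. Starts on rest_2. Same as bracket_2, either may go first.
- bracket_3_lip (a point): centre of that bracket's lip, 59 mm along +x and 27.5 below the plate's centre; axes as the plate's. The lip's inner face is at plate x = 53, outer at 65, lower edge at z = -49. The third bracket's lip must pass outside the lip of the first: centre about 17 from the first's, on the first's lip side. Fingers reaching below a held plate may strike the equally wide one under it.
- pillar: steel pillar on a grey block, fixed; stands 80 to 130 mm above the bench, differing each time. Flat head 56 long (along its x, as bracket_1) x 36 wide x 14, its top face 130 above this origin (which may be below the bench top). The head is short: a pile with all lips on one side, or pressed far off the middle, tips over.
- rest_1: black sloping rest fixed to the bench; origin at the centre of its underside. Base 150 x 90 x 8 mm. Its bar, 26 wide, 12 thick, rises 0.6 rad (34 deg) to +x (away from the robot). The bracket lies on the bar, lip hooked over the upper end, plate centre 85 above the bench over this origin, overhanging the bar 12 on each side, free for fingers.
- rest_2: black sloping rest fixed to the bench; origin at the centre of its underside. Base 150 x 90 x 8 mm. Its bar, 26 wide, 12 thick, rises 0.6 rad (34 deg) to +x (away from the robot). The bracket lies on the bar, lip hooked over the upper end, plate centre 85 above the bench over this origin, overhanging the bar 12 on each side, free for fingers.
- joystick: bystander: white joystick box 90 x 110 x 35 with a black stick to 102 high; origin at the centre of its underside.
- wash_bottle: bystander: white plastic bottle 64 in diameter, 150 high; origin at the centre of its underside.
- dish: bystander: clear round dish 84 in diameter, 30 high; origin at the centre of its underside.
Things that resemble listed ones, but are neither listed nor needed, are in the scene too. Leave any blue look-alike of the part that bears bracket_3_plate alone. What is shaped like the part that bears bracket_1_plate but green is not meant.

How it is judged:
By the outcome, as a careful person would: the job done as asked, in the order asked, and still so for the second after the job is handed in, with the robot touching nothing.
It also fails if it takes over 64 s, if anything falls off the work surface, if the arm or the gripper's body presses on something with over 40 N, if the wrist force passes 120 N, or if a joint passes its speed limit or range.

### The arm

A 6-joint arm with a two-finger parallel gripper is mounted at the origin on the work surface. World frame = base frame: x ahead of the robot, y to its left, z up, the work surface at z = 0. Lengths are in m, angles in degrees, forces in N, time in s.
With the tool pointing down it reaches from about 0.375 to 0.9 m from the base axis. Payload 3.1 kg.
Tool frame: the origin (TCP) lies at the very end of the fingers, on their centre line; the grasp point (between the pads) lies 19 mm behind it; z points along the fingers, y is the line along which they close (so a half turn about z gives the same grasp; the last joint's range is limited). The gripper opens to 87 mm and grips with 3 to 60 N. Pads are 19 mm wide; open, the fingers measure 117 mm over their backs; the gripper's body (75 mm by 190 mm) begins 51 mm behind the grasp point.
Start: joints at [60.877, 30.224, 82.088, -0, 67.689, -10.227], TCP at [0.202, 0.591, 0.223] pointing down, gripper open.
Joint ranges: [-176.69, 176.69], [-43.24, 126.21], [12.49, 139.97], [-82, 262], [0, 151.66], [-163.58, 163.58]. Speed limits (degrees/s): [159.86, 159.86, 180, 180, 180, 180].

### API

Orientations are given as a 3x3 rotation matrix whose columns are the frame's x, y, z axes.
In Python, from rig import * gives the robot as it stands.
- The arm moves only by the tool jog_arm, never from a script. Its arguments are lists of equal length, an entry for each row: "delta_pos": the shift along the world's x, y, z in cm, a list of three; "turn": the turn about the world's z in degrees; "grip": the closure, from 0 (fully open) to 1 (shut). In form: {"delta_pos": [[x, y, z], ...], "turn": [turn, ...], "grip": [grip, ...]}. A call has 1 to 12 rows; each row is the pose to reach, as a shift and turn from the pose commanded when the call began; what a row does not reach only later rows make up. A row lasts 1/8 s, in which the tool goes at most 62.5 mm and 10.7 degrees, less where a joint would pass 70% of its speed; a pose out of reach is approached as far as the arm can. A call with a gripper value outside its range is refused whole. The fingers move at their own pace and stop on an object; the grip force is fixed at half the most. Time passes only in rows, so rows that repeat a pose let the fingers close. It gives the time, the measured TCP pose, the force, the opening and the grip force at its end, in the units of the state.
- read_state(): the state, without advancing time (a new reading comes with each control period).
- capture(name): name is "scene" or "top"; returns a dict with "color" (480x640x3 uint8, blue, green, red), "fovy" (degrees; the focal length in pixels is half the picture's height over the tangent of half this angle, whatever the lens; pixels are square), "cx", "cy" (the principal point, pixels), "camera_from_world" (4x4, takes a point from world to camera coordinates). Camera axes: x right, y up, looking along -z (the intrinsics and any distortion apply to the point x, -y, -z); pixel columns grow to the right and rows downward; lengths in m; the calibration is good to about 2 mm. A picture is of the moment at which its call begins. There is no depth.
- hand_in(): hands the job in; it is judged then, once.
The state is a dict: "time_s": time; "joint_positions": joint angles; "qvel": joint speeds; "tau": joint torques, N m; "position": TCP position; "tcp_rot": TCP orientation; "force": force on the tool from outside, world axes, zero at the start; "moment": the same for the moment, N m; "opening": opening from 0.0 (shut) to 1.0 (fully open); "grasp_force": force on a finger pad.
Only numpy, scipy, OpenCV 4.12 (cv2) and the standard library are available. Lean on these libraries where they do the work, as an engineer would, in place of code of your own. Each camera call takes 0.05 s, during which the arm holds its last target. There are 200 camera calls.

## Working session

There is one attempt and no reset: what is moved stays moved. The work goes in short steps, Python scripts to look and compute and a tool call to move; the robot and the scene stay as the last step left them, time stands still between calls to the robot, and variables do not carry over. Pictures are saved under pics/ and viewed, at most 10 in all, crops included, and the job is handed in when it is done.

Besides the shell and the picture viewer there is one more tool, called after "Request:" by a JSON object that holds its "fn" and its "kwargs", one argument or row to a line. jog_arm: Moves the arm, as the interface text tells. Its arguments: {"type":"object","properties":{"delta_pos":{"type":"array"},"turn":{"type":"array"},"grip":{"type":"array"}},"required":["delta_pos","turn","grip"]}

```bash
mkdir -p pics; ls; python3 - <<'E'
from rig import *
import cv2,numpy as np
for n in("scene","top"):
    c=capture(n);cv2.imwrite(f"pics/{n}0.png",c["color"]);print(n,c["fovy"],c["cx"],c["cy"],[k for k in c]);print(np.round(c["camera_from_world"],4).tolist())
print(read_state())
E
```

```text
pics
scene 44.137888078877154 319.12777157859756 235.75312983209454 ['color', 'fovy', 'cx', 'cy', 'camera_from_world']
[[0.7893, 0.614, -0.0014, -0.4187], [-0.3621, 0.4674, 0.8065, 0.1686], [0.4958, -0.6361, 0.5912, -1.564], [0.0, 0.0, 0.0, 1.0]]
top 47.30076219766634 321.03431290886533 246.88961227808235 ['color', 'fovy', 'cx', 'cy', 'camera_from_world']
[[-0.0164, -0.9998, -0.0088, -0.0671], [0.998, -0.0169, 0.0613, -0.5904], [-0.0614, -0.0077, 0.9981, -1.09], [0.0, 0.0, 0.0, 1.0]]
{'time_s': 0.1, 'joint_positions': array([ 6.08777058e+01,  3.02741509e+01,  8.21489834e+01, -2.82727666e-03,
        6.76889529e+01, -1.02266132e+01]), 'qvel': array([-0.06040145, -0.08773166, -0.17969726, -0.04548695,  0.00845756,
        0.12656047]), 'tau': array([-2.32230750e-04, -4.40984452e+01, -1.77151090e+01,  6.34638243e-02,
        5.34430076e-02, -5.15366310e-05]), 'position': array([0.20205647, 0.59074113, 0.22166434]), 'tcp_rot': array([[-9.46115716e-01,  3.23827453e-01, -9.12197308e-04],
       [ 3.23828597e-01,  9.46114181e-01, -1.73119748e-03],
       [ 3.02433537e-04, -1.93330872e-03, -9.99998085e-01]]), 'force': array([0.83174364, 0.97150474, 0.63711753]), 'moment': array([ 0.02241823, -0.02678969, -0.05037032]), 'grasp_force': 0.0, 'opening': 0.9997620749314186}
```

View pics/scene0.png

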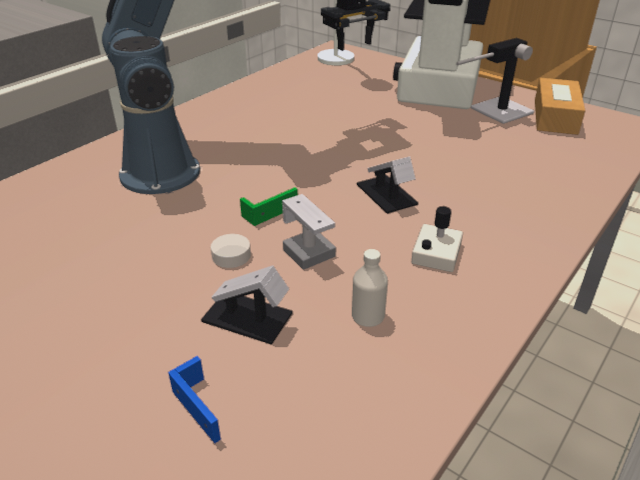

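View pics/top0.png

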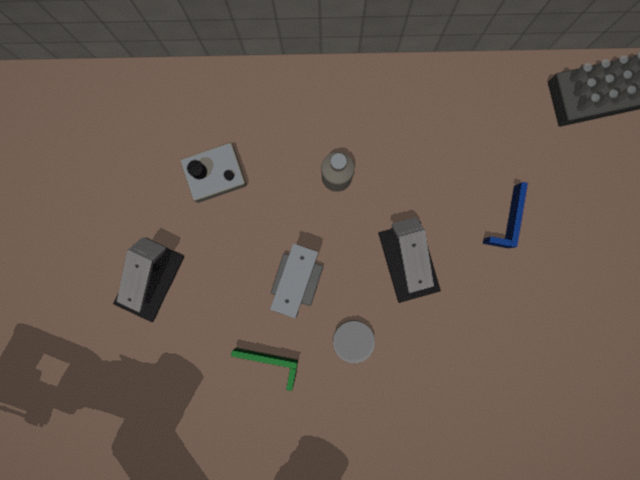

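The scene view shows the piled bracket at (308,213), its lip at the robot-side end. The rest brackets are at (250,290) and (390,175). In the top view the piled bracket runs from (285,310) at the lip end to (303,250), with the rest brackets at (135,275) and (413,255). I'll enlarge all three in both views.

```bash
cat > h.py <<'E'
import cv2,numpy as np
from rig import *
def cam(n):
    c=capture(n);f=240/np.tan(np.radians(c["fovy"]/2));return c["color"],(f,c["cx"],c["cy"],np.array(c["camera_from_world"]))
def ray(C,p):
    f,cx,cy,T=C;d=np.array([(p[0]-cx)/f,-(p[1]-cy)/f,-1]);R=T[:3,:3];return -R.T@T[:3,3],R.T@d
def tri(C1,p1,C2,p2):
    o1,d1=ray(C1,p1);o2,d2=ray(C2,p2)
    s=np.linalg.lstsq(np.c_[d1,-d2],o2-o1,rcond=None)[0];a=o1+s[0]*d1;b=o2+s[1]*d2
    return (a+b)/2,np.linalg.norm(a-b)*1e3
def plane(C,p,z):
    o,d=ray(C,p);return o+d*(z-o[2])/d[2]
def proj(C,P):
    f,cx,cy,T=C;q=T[:3,:3]@np.array(P)+T[:3,3];return np.array([cx+f*q[0]/-q[2],cy-f*q[1]/-q[2]])
def crop(im,x,y,w,h,s):
    return cv2.resize(im[y:y+h,x:x+w],(int(w*s),int(h*s)),interpolation=cv2.INTER_CUBIC)
E
python3 - <<'E'
from h import *
t,_=cam("top");s,_=cam("scene")
A=[crop(t,105,232,88,100,3),crop(t,255,232,88,100,3),crop(t,375,212,88,100,3)]
B=[crop(s,350,145,88,100,3),crop(s,267,175,88,100,3),crop(s,203,250,88,100,3)]
cv2.imwrite("pics/m.png",np.vstack([np.hstack(A),np.hstack(B)]))
E
```

```text
(no output)
```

View pics/m.png

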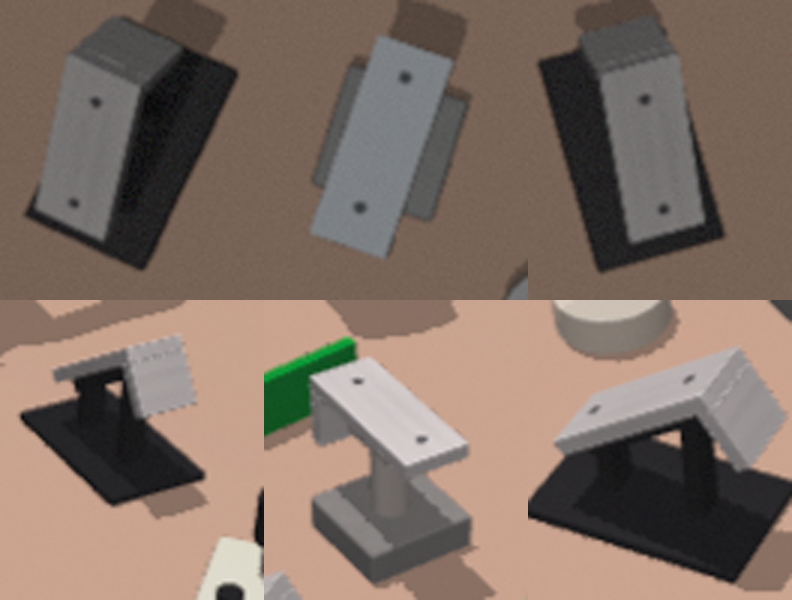

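The montage shows clear plate corners and holes in both views; the left rest bracket's plate is seen edge-on in the scene view. I'll triangulate the matching corners.

```bash
python3 - <<'E'
from h import *
np.set_printoptions(precision=4,suppress=True)
_,T=cam("top");_,S=cam("scene")
tp=lambda X,Y,k:((X-264*k+.5)/3-.5+[105,255,375][k],(Y+.5)/3-.5+[232,232,212][k])
sp=lambda X,Y,k:((X-264*k+.5)/3-.5+[350,267,203][k],(Y-300+.5)/3-.5+[145,175,250][k])
D={"pillar":(1,{"lip+y":((310,234),(371,359)),"lip-y":((386,258),(310,379)),"end+y":((379,36),(468,446)),"end-y":((453,60),(408,466)),"hlip":((360,207),(358,381)),"hend":((405,77),(421,440))}),
"R":(2,{"lip+y":((604,76),(741,348)),"lip-y":((679,55),(696,400)),"end+y":((630,243),(600,397)),"end-y":((703,223),(556,441)),"hlip":((644,99),(689,379)),"hend":((664,209),(594,409))}),
"L":(0,{"lip+y":((70,55),(183,335)),"lip-y":((144,84),(127,347)),"end-y":((105,241),(55,372))})}
for n,(k,d) in D.items():
    print(n)
    for m,(a,b) in d.items():
        P,e=tri(T,tp(*a,k),S,sp(*b,k));print(m,P,round(e,1))
E
```

```text
pillar
lip+y [0.4691 0.0193 0.1017] 0.6
lip-y [ 0.453  -0.0281  0.1024] 1.1
end+y [ 0.5907 -0.0255  0.102 ] 0.8
end-y [ 0.575  -0.0712  0.1045] 0.2
hlip [ 0.4847 -0.0127  0.1054] 1.3
hend [ 0.5642 -0.0419  0.1047] 2.1
R
lip+y [ 0.5993 -0.2217  0.1224] 2.2
lip-y [ 0.6099 -0.2697  0.1202] 2.2
end+y [ 0.4958 -0.2461  0.0463] 2.7
end-y [ 0.5074 -0.2941  0.0493] 0.8
hlip [ 0.5842 -0.2492  0.109 ] 1.7
hend [ 0.5164 -0.2674  0.0618] 0.8
L
lip+y [0.5838 0.2776 0.1214] 1.8
lip-y [0.564  0.23   0.1253] 1.0
end-y [0.4661 0.2813 0.0457] 1.5
```

```bash
python3 - <<'E'
from h import *
np.set_printoptions(precision=4,suppress=True)
_,T=cam("top");_,S=cam("scene")
tp=lambda X,Y,k:((X-264*k+.5)/3-.5+[105,255,375][k],(Y+.5)/3-.5+[232,232,212][k])
sp=lambda X,Y,k:((X-264*k+.5)/3-.5+[350,267,203][k],(Y-300+.5)/3-.5+[145,175,250][k])
for k,a,b in((2,(540,62),(790,482)),(2,(722,237),(528,513)),(0,(143,270),(22,413)),(0,(237,72),(112,501))):
    P,e=tri(T,tp(*a,k),S,sp(*b,k));print("base",k,P,round(e,1))
# base corners on z=.008 in top: yaw & centre
q=[plane(T,tp(*p,2),.008) for p in((540,62),(598,271),(722,237))];c=(q[0]+q[2])/2;d=q[0]-q[1];print("R",c,np.degrees(np.arctan2(d[1],d[0])),np.linalg.norm(d))
q=[plane(T,tp(*p,0),.008) for p in((237,72),(143,270),(30,211))];c=(q[0]+q[2])/2;d=q[0]-q[1];print("L",c,np.degrees(np.arctan2(d[1],d[0])),np.linalg.norm(d))
E
```

```text
base 2 [ 0.6161 -0.1968  0.0051] 4.8
base 2 [ 0.4972 -0.3163 -0.0011] 1.4
base 0 [0.4435 0.2693 0.0033] 0.2
base 0 [0.5764 0.205  0.002 ] 1.5
R [ 0.5573 -0.2549  0.008 ] 14.160112359057738 0.14662161785841685
L [0.5307 0.2743 0.008 ] -25.643977469498896 0.14743105886892177
```

Request:
{"fn": "jog_arm", "kwargs": {
  "delta_pos": [
    [33.5, -31.9, 0],
    [33.5, -31.9, 0],
    [33.5, -31.9, 0],
    [33.5, -31.9, 0],
    [33.5, -31.9, 0],
    [33.5, -31.9, 0],
    [33.5, -31.9, 0],
    [33.5, -31.9, 0],
    [33.5, -31.9, 0],
    [33.5, -31.9, -7],
    [33.5, -31.9, -7],
    [33.5, -31.9, -7]
  ],
  "turn": [-6.8, -6.8, -6.8, -6.8, -6.8, -6.8, -6.8, -6.8, -6.8, -6.8, -6.8, -6.8],
  "grip": [0, 0, 0, 0, 0, 0, 0, 0, 0, 0, 0, 0]
}}

```text
time_s: 1.9
position: [0.5363, 0.2736, 0.1528]
tcp_rot: [[-0.902, 0.432, -0.001], [0.432, 0.902, -0.0], [0.001, -0.001, -1.0]]
force: [0.6, 0.6, -0.4]
opening: 1.001
grasp_force: 0.0
```

```bash
python3 - <<'E'
from h import *
np.set_printoptions(precision=4,suppress=True)
t,T=cam("top");s,S=cam("scene");r=read_state();print(r["position"],r["tcp_rot"],r["force"],r["opening"])
p=r["position"];print(proj(T,p),proj(S,p))
cv2.imwrite("pics/g1.png",np.hstack([crop(t,85,210,130,150,3),crop(s,330,85,130,150,3)]))
E
```

```text
[0.5381 0.2736 0.1545] [[-0.9017  0.4323  0.0031]
 [ 0.4323  0.9017  0.0011]
 [-0.0023  0.0023 -1.    ]] [-0.5008 -0.377   0.0924] 0.9962917932238776
[123.0484 274.3222] [393.672  138.6853]
```

View pics/g1.png

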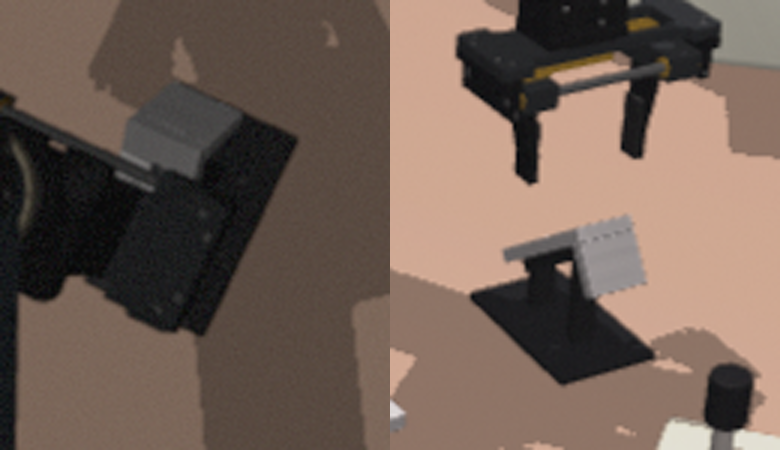

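Left: the gripper hides the plate in the top view. Right: the fingertips at (525,182) and (633,157) straddle the plate, and their image height confirms a camera height bias of about -5 mm. I'll descend and grip.

Request:
{"fn": "jog_arm", "kwargs": {
  "delta_pos": [
    [0, 0, -3],
    [0, 0, -5.5],
    [0, 0, -6.7],
    [0, 0, -6.7],
    [0, 0, -6.7],
    [0, 0, -6.7],
    [0, 0, -6.7],
    [0, 0, -6.7],
    [0, 0, -6.7],
    [0, 0, -6.7]
  ],
  "turn": [0, 0, 0, 0, 0, 0, 0, 0, 0, 0],
  "grip": [0, 0, 0, 0, 1, 1, 1, 1, 1, 1]
}}

```text
time_s: 3.25
position: [0.5374, 0.2724, 0.0857]
tcp_rot: [[-0.901, 0.434, 0.0], [0.434, 0.901, 0.0], [-0.0, 0.0, -1.0]]
force: [-0.3, 0.6, 1.2]
opening: 0.567
grasp_force: 30.0
```

Request:
{"fn": "jog_arm", "kwargs": {
  "delta_pos": [
    [0, 0, 2],
    [0, 0, 4.5],
    [0, 0, 7],
    [2, -1, 7],
    [4.5, -2.2, 7],
    [7, -3.4, 7],
    [7.8, -3.8, 7],
    [7.8, -3.8, 7],
    [7.8, -3.8, 6.2],
    [7.8, -3.8, 6.2]
  ],
  "turn": [0, 0, 0, 0, 0, 0, 0, 0, 0, 0],
  "grip": [1, 1, 1, 1, 1, 1, 1, 1, 1, 1]
}}

```text
time_s: 4.5
position: [0.6135, 0.2346, 0.1463]
tcp_rot: [[-0.901, 0.433, -0.003], [0.433, 0.902, -0.001], [0.003, -0.002, -1.0]]
force: [-0.6, 1.0, -3.5]
opening: 0.571
grasp_force: 30.0
```

```bash
python3 - <<'E'
from h import *
np.set_printoptions(precision=4,suppress=True)
s,S=cam("scene");r=read_state();print(r["position"],r["force"],r["moment"],proj(S,r["position"]))
cv2.imwrite("pics/l1.png",crop(s,330,85,140,130,4))
E
```

```text
[0.614  0.2348 0.1468] [-0.4133  0.0062 -2.013 ] [-0.018  -0.0336 -0.0307] [413.0808 157.652 ]
```

View pics/l1.png

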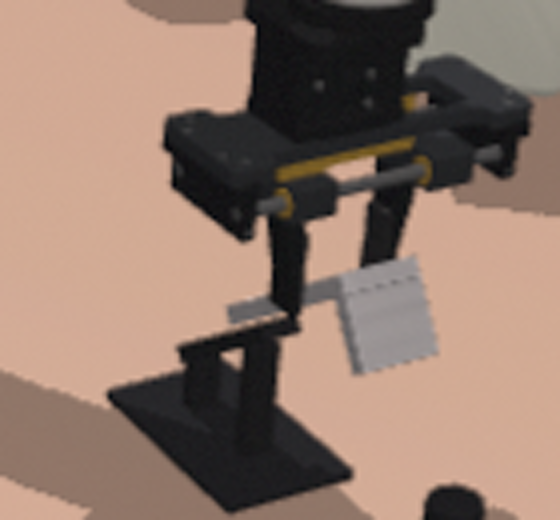

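The bracket is held at its tilt, with its lower end (230,312) above the bar's upper end (298,325). I'll push down to level it.

Request:
{"fn": "jog_arm", "kwargs": {
  "delta_pos": [
    [0, 0, -0.4],
    [0, 0, -0.8],
    [0, 0, -1.2],
    [0, 0, -1.6],
    [0, 0, -1.6]
  ],
  "turn": [0, 0, 0, 0, 0],
  "grip": [1, 1, 1, 1, 1]
}}

```text
time_s: 5.18
position: [0.6156, 0.2344, 0.1314]
tcp_rot: [[-0.901, 0.434, 0.0], [0.434, 0.901, 0.0], [-0.0, 0.001, -1.0]]
force: [0.5, 0.6, 1.4]
opening: 0.568
grasp_force: 30.0
```

Request:
{"fn": "jog_arm", "kwargs": {
  "delta_pos": [
    [0, 0, -0.4],
    [0, 0, -0.8],
    [0, 0, -1.2],
    [0, 0, -1.6],
    [0, 0, -1.8],
    [0, 0, -1.8]
  ],
  "turn": [0, 0, 0, 0, 0, 0],
  "grip": [1, 1, 1, 1, 1, 1]
}}

```text
time_s: 5.92
position: [0.6155, 0.2342, 0.1133]
tcp_rot: [[-0.901, 0.434, 0.0], [0.434, 0.901, -0.0], [-0.0, -0.0, -1.0]]
force: [2.4, -0.7, 2.3]
opening: 0.572
grasp_force: 30.0
```

```bash
python3 - <<'E'
from h import *
np.set_printoptions(precision=4,suppress=True)
s,S=cam("scene");r=read_state();p=r["position"];print(p,r["force"],r["moment"])
u=np.array([.901,-.434,0]);
im=crop(s,360,105,100,90,6)
cv2.imwrite("pics/l2.png",im)
for d in(-.07,.05):
    q=[(proj(S,p+u*d+[0,0,h])-[360,105])*6 for h in(0,-.005)];print(q)
E
```

```text
[0.6153 0.2343 0.1133] [ 1.4618 -0.3406  1.1494] [-0.0231 -0.1678  0.0396]
[array([212.9655, 315.4705]), array([212.0127, 326.7354])]
[array([388.6938, 457.1054]), array([387.2806, 468.7974])]
```

View pics/l2.png

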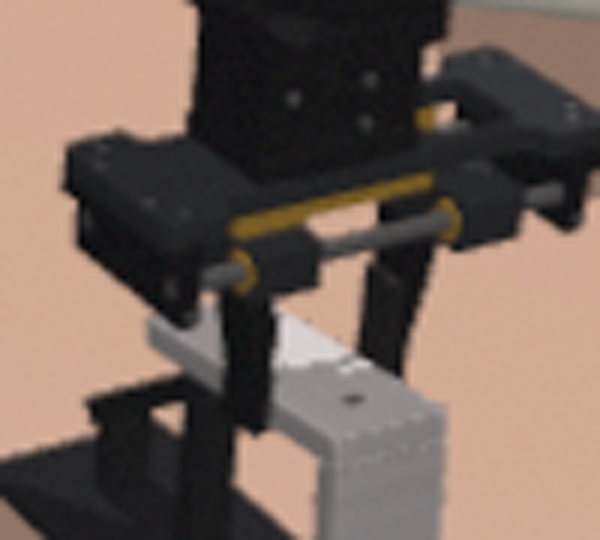

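The bracket is nearly level: its long -y edge runs from (150,317) to (332,440), a few degrees short of horizontal. I'll measure the underside edge against the fingertip position numerically.

```bash
cat > lev.py <<'E'
from h import *
np.set_printoptions(precision=2,suppress=True)
def lev(s,S,p,u,g=.010,side=-1,c0=387,c1=412):
    """bottom edge of silver plate on the near (-y) side; tilt & height relative to the fingertip"""
    v=np.array([-u[1],u[0],0]);hsv=cv2.cvtColor(s,cv2.COLOR_BGR2HSV)
    m=(hsv[...,1]<40)&(hsv[...,2]>90)
    out=[]
    off=np.array([-.7,2.8])
    E=p+v*side*.0250
    a=[proj(S,E+u*x)+off for x in(-.075,-.03,.0,.03,.055)]
    print("tip-level line px",np.array(a).tolist())
    return m
E
python3 - <<'E'
from lev import *
s,S=cam("scene");r=read_state();p=r["position"];u=np.array([.901,-.434,0])
m=lev(s,S,p,u)
for c in range(384,424,2):
    rows=np.where(m[120:185,c])[0]+120
    print(c,rows.min() if len(rows) else None,rows.max() if len(rows) else None,end=' | ')
hs=cv2.cvtColor(s,cv2.COLOR_BGR2HSV)
for c in(390,394,408,411):print(c,[tuple(map(int,x[1:])) for x in hs[154:184,c]])
E
```

```text
tip-level line px [[384.5254460437957, 161.74591623283544], [394.864131967549, 170.3104733204667], [402.03706754182656, 176.2525259821747], [409.4473805555189, 182.39122187747898], [415.8125914421122, 187.66415621508088]]
384 None None | 386 157 162 | 388 159 164 | 390 160 165 | 392 159 166 | 394 156 168 | 396 158 166 | 398 None None | 400 None None | 402 None None | 404 None None | 406 156 176 | 408 158 177 | 410 159 178 | 412 160 180 | 414 145 184 | 416 162 184 | 418 144 184 | 420 165 184 | 422 143 184 | 390 [(46, 22), (32, 24), (21, 24), (23, 33), (0, 29), (23, 34), (10, 132), (12, 149), (13, 122), (12, 105), (10, 103), (12, 103), (44, 116), (48, 69), (12, 22), (20, 25), (22, 23), (11, 23), (71, 119), (70, 134), (72, 135), (67, 107), (61, 96), (56, 55), (9, 27), (9, 27), (10, 26), (11, 23), (21, 24), (11, 23)]
394 [(75, 197), (48, 190), (19, 158), (12, 150), (10, 149), (10, 147), (10, 147), (10, 146), (10, 148), (10, 147), (10, 134), (9, 110), (10, 102), (10, 102), (11, 94), (9, 58), (16, 31), (27, 28), (18, 29), (19, 27), (10, 26), (18, 28), (0, 25), (10, 26), (10, 25), (0, 26), (10, 26), (18, 29), (28, 27), (10, 26)]
408 [(74, 162), (75, 204), (75, 210), (46, 214), (14, 216), (8, 216), (8, 216), (9, 216), (8, 214), (11, 214), (11, 214), (10, 214), (11, 167), (9, 144), (11, 144), (11, 145), (12, 146), (10, 147), (10, 150), (9, 139), (9, 112), (7, 103), (10, 104), (9, 108), (60, 170), (72, 205), (74, 210), (73, 210), (74, 210), (74, 210)]
411 [(75, 200), (74, 209), (75, 210), (76, 211), (76, 189), (29, 209), (11, 216), (8, 215), (10, 214), (9, 215), (11, 215), (10, 198), (13, 159), (11, 145), (11, 145), (9, 144), (11, 143), (11, 145), (10, 146), (10, 147), (10, 150), (9, 136), (9, 112), (10, 105), (10, 104), (12, 107), (61, 171), (73, 204), (74, 210), (74, 210)]
```

```bash
python3 - <<'E'
from h import *
s,S=cam("scene");hs=cv2.cvtColor(s,cv2.COLOR_BGR2HSV)
print("V rows 168..182")
for c in range(396,410):print(c,[int(x[2]) for x in hs[166:184,c]])
E
```

```text
V rows 168..182
396 [97, 86, 85, 84, 52, 25, 25, 27, 26, 26, 26, 27, 28, 26, 27, 26, 26, 26]
397 [56, 37, 32, 34, 23, 20, 19, 23, 22, 27, 24, 26, 29, 25, 25, 28, 28, 24]
398 [16, 22, 25, 20, 20, 21, 22, 18, 21, 23, 28, 27, 28, 26, 26, 45, 50, 52]
399 [22, 19, 20, 21, 18, 21, 21, 18, 20, 21, 68, 102, 132, 139, 139, 144, 146, 146]
400 [19, 20, 18, 20, 21, 21, 19, 22, 20, 22, 90, 167, 203, 210, 211, 210, 211, 209]
401 [22, 21, 24, 20, 22, 23, 22, 20, 22, 20, 51, 157, 203, 210, 210, 210, 210, 210]
402 [21, 22, 19, 20, 24, 23, 23, 23, 21, 22, 25, 80, 190, 210, 210, 210, 210, 210]
403 [25, 27, 24, 23, 24, 25, 24, 28, 28, 25, 29, 143, 199, 209, 210, 210, 210, 209]
404 [27, 27, 31, 29, 41, 42, 47, 48, 57, 63, 79, 189, 210, 210, 211, 210, 211, 210]
405 [110, 95, 97, 98, 103, 105, 89, 83, 90, 95, 120, 193, 211, 210, 210, 210, 210, 210]
406 [157, 143, 146, 146, 147, 149, 130, 110, 103, 103, 117, 177, 206, 210, 211, 211, 211, 210]
407 [154, 144, 144, 145, 146, 147, 150, 122, 106, 105, 102, 129, 195, 210, 211, 210, 211, 210]
408 [167, 144, 143, 145, 146, 147, 150, 140, 113, 104, 104, 107, 171, 204, 210, 211, 210, 210]
409 [165, 146, 144, 145, 145, 145, 148, 153, 128, 108, 104, 102, 117, 185, 208, 210, 211, 210]
```

Request:
{"fn": "jog_arm", "kwargs": {
  "delta_pos": [
    [0, 0, -0.25],
    [0, 0, -0.45],
    [0, 0, -0.45]
  ],
  "turn": [0, 0, 0],
  "grip": [1, 1, 1]
}}

```text
time_s: 6.45
position: [0.6157, 0.2342, 0.109]
tcp_rot: [[-0.901, 0.434, 0.001], [0.434, 0.901, -0.0], [-0.001, 0.0, -1.0]]
force: [2.1, -1.2, 2.7]
opening: 0.572
grasp_force: 30.0
```

```bash
cat > lev.py <<'E'
from h import *
def lev(s,S,p,u,z=None,dx=0.):
    """tilt (deg, + = lip end up) of plate from lower edge of its camera-side long face"""
    v=np.array([-u[1],u[0],0]);E=p-.025*v
    a=proj(S,E-.07*u);b=proj(S,E+.045*u);k=(proj(S,E+[0,0,.01])-proj(S,E))[1]/-10
    V=cv2.cvtColor(s,cv2.COLOR_BGR2HSV);hits=[]
    for c in range(int(a[0])+2,int(b[0])-1):
        r0=a[1]+(c-a[0])*(b[1]-a[1])/(b[0]-a[0]);col=V[int(r0)-12:int(r0)+14,c].astype(int)
        ok=(col[:,1]<35)&(col[:,2]>80)&(col[:,2]<125)
        i=np.where(ok)[0]
        if len(i)>=3:
            j=i.max();hits.append((c,int(r0)-12+j,r0))
    h=np.array(hits,float);d=(h[:,1]+.5-h[:,2])   # px below tip-level line
    s_mm=(h[:,0]-a[0])/(b[0]-a[0])*115-70
    q=np.polyfit(s_mm,d,1)
    for _ in range(2):
        w=abs(d-np.polyval(q,s_mm))<1;q=np.polyfit(s_mm[w],d[w],1)
    print("n",w.sum(),"tilt",np.degrees(np.arctan(-q[0]/k)),"underside below tip-line px",q[1],"px/mm",k)
E
python3 - <<'E'
from lev import *
s,S=cam("scene");r=read_state();print(r["position"],r["force"]);lev(s,S,r["position"],np.array([.901,-.434,0]))
E
```

```text
[0.61559125 0.23416941 0.10899956] [ 3.12277028 -2.41436882  2.09564058]
n 16 tilt 1.4339928446920474 underside below tip-line px 0.6007004284194353 px/mm 0.3863338204806439
```

Request:
{"fn": "jog_arm", "kwargs": {
  "delta_pos": [
    [0, 0, -0.1],
    [0, 0, -0.1],
    [0, 0, 2],
    [0, 0, 5],
    [0, 0, 7],
    [0, 0, 7]
  ],
  "turn": [0, 0, 0, 0, 0, 0],
  "grip": [1, 1, 1, 1, 1, 1]
}}

```text
time_s: 7.25
position: [0.6144, 0.2349, 0.1791]
tcp_rot: [[-0.901, 0.433, -0.001], [0.433, 0.901, 0.001], [0.001, 0.0, -1.0]]
force: [0.8, -0.0, -2.2]
opening: 0.568
grasp_force: 30.0
```

```bash
cat > meas.py <<'E'
from h import *
def rect(t,T,roi,z,vmin=105):
    x,y,w,h=roi;hs=cv2.cvtColor(t,cv2.COLOR_BGR2HSV)[y:y+h,x:x+w]
    m=((hs[...,1]<70)&(hs[...,2]>vmin)).astype(np.uint8)
    cs,_=cv2.findContours(m,cv2.RETR_EXTERNAL,cv2.CHAIN_APPROX_NONE);c=max(cs,key=cv2.contourArea)
    P=np.array([plane(T,p[0]+[x,y],z)[:2] for p in c],np.float32)*1000
    (cx,cy),(a,b),_=r=cv2.minAreaRect(P);bx=cv2.boxPoints(r);e=max((bx[1]-bx[0],bx[2]-bx[1]),key=np.linalg.norm)
    ang=np.degrees(np.arctan2(e[1],e[0]));ang=(ang+90)%180-90
    print("centre mm",cx,cy,"size",a,b,"axis",ang,"area",len(c));return m
E
python3 - <<'E'
from meas import *;from lev import lev
t,T=cam("top");s,S=cam("scene");r=read_state();print(r["position"],r["force"])
hs=cv2.cvtColor(t,cv2.COLOR_BGR2HSV);print(hs[280,296],hs[280,318],hs[240,320],hs[295,316])
for z in(.103,.107):
  for v in(110,125):rect(t,T,(262,235,75,90),z,v)
lev(s,S,r["position"],np.array([.901,-.434,0]))
E
```

```text
[0.61339064 0.23436943 0.17721287] [-0.49526218 -0.3248804  -3.71849164]
[103  16 144] [11 32 88] [12 69 92] [ 10  68 131]
centre mm 514.8983154296875 -24.225181579589844 size 64.44764709472656 149.0742950439453 axis -20.714745 area 234
centre mm 515.4801635742188 -19.821273803710938 size 55.79765701293945 147.0472412109375 axis -20.714737 area 226
centre mm 514.9229736328125 -24.46514129638672 size 64.19503021240234 148.48995971679688 axis -20.714752 area 234
centre mm 515.50244140625 -20.078514099121094 size 55.57895278930664 146.47080993652344 axis -20.714745 area 226
n 16 tilt 0.6873097183672044 underside below tip-line px 0.17566264302485943 px/mm 0.41060685522041923
```

```bash
sed -i 's/hs\[...,1\]<70/hs[...,1]<40/' meas.py; python3 - <<'E'
from meas import *
t,T=cam("top")
for v in(100,115,125):rect(t,T,(262,235,75,90),.107,v)
E
```

```text
centre mm 522.5531005859375 -25.67151641845703 size 51.37883377075195 130.91172790527344 axis -19.995964 area 180
centre mm 522.2861328125 -25.944129943847656 size 50.81056594848633 130.57925415039062 axis -20.080414 area 180
centre mm 522.312744140625 -24.984272003173828 size 48.98930358886719 129.97021484375 axis -20.080421 area 180
```

Request:
{"fn": "jog_arm", "kwargs": {
  "delta_pos": [
    [-6.7, -26.9, 0],
    [-6.7, -26.9, 0],
    [-6.7, -26.9, 0],
    [-6.7, -26.9, 0],
    [-6.7, -26.9, 0],
    [-6.7, -26.9, 0],
    [-6.7, -26.9, 0],
    [-6.7, -26.9, 0]
  ],
  "turn": [5.65, 5.65, 5.65, 5.65, 5.65, 5.65, 5.65, 5.65],
  "grip": [1, 1, 1, 1, 1, 1, 1, 1]
}}

```text
time_s: 8.4
position: [0.5483, -0.0334, 0.1786]
tcp_rot: [[-0.94, 0.341, -0.001], [0.341, 0.94, 0.001], [0.001, 0.0, -1.0]]
force: [0.4, -0.1, -2.3]
opening: 0.57
grasp_force: 30.0
```

```bash
python3 - <<'E'
from meas import *
t,T=cam("top");s,S=cam("scene");r=read_state();print(r["position"],r["tcp_rot"][:2,1],r["force"])
p=r["position"];print(proj(T,p),proj(S,p))
cv2.imwrite("pics/h1.png",np.hstack([crop(t,240,210,130,150,3),crop(s,270,125,130,150,3)]))
E
```

```text
[ 0.54842054 -0.0335069   0.17884307] [0.34104057 0.94004857] [ 0.05347251  0.33608727 -2.35548116]
[295.45458546 265.21156476] [315.75186585 185.64114086]
```

View pics/h1.png

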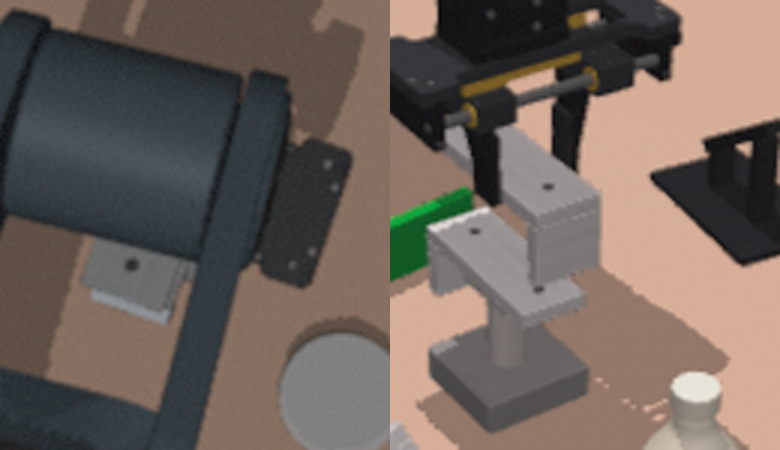

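Left: the held bracket's lipless end is at (85,280)-(168,305), just over the lower plate's lip end. Right: the held lip's top corners are at (540,218) and (598,193), and the lower plate's far corners at (582,296) and (522,323). I'll compute the relative offsets.

```bash
python3 - <<'E'
from meas import *
np.set_printoptions(precision=1,suppress=True)
t,T=cam("top");s,S=cam("scene")
w=np.array([.9394,-.3428]);v=np.array([.3428,.9394]);c=np.array([522.4,-25.7])
sp=lambda X,Y:((X-390+.5)/3-.5+270,(Y+.5)/3-.5+125)
tp=lambda X,Y:((X+.5)/3-.5+240,(Y+.5)/3-.5+210)
def show(n,P):
    d=P[:2]*1000-c;print(n,d@w,d@v)
for n,p,z in(("held lip-y",(540,218),.186),("held lip+y",(600,192),.186),("hole",(548,187),.186),("b1 end+y",(583,296),.102),("b1 end-y",(522,323),.102),("b1 hole lip",(475,231),.102),("b1 lip-y",(427,230),.102)):
    show(n,plane(S,sp(*p),z))
for n,p,z in(("T held end hole",(132,265),.191),("T held end-y",(168,305),.191),("T b1 corner -y",(166,323),.107),("T b1 lip+y?",(92,300),.107)):show(n,plane(T,tp(*p),z))
E
```

```text
held lip-y 76.90062124030455 -20.558756221647336
held lip+y 71.18519528368039 28.59374854622149
hole 48.179120716252335 3.573028099212513
b1 end+y 63.19645198304901 22.104926438159172
b1 end-y 67.69566146161394 -28.868979236397756
b1 hole lip -44.76210788249189 1.2938568467994418
b1 lip-y -64.04719420579003 -26.880278136929274
T held end hole -32.0119372096164 1.386549044633041
T held end-y -46.57110105754774 -25.275168339888694
T b1 corner -y -63.301867139013304 -24.92947589651254
T b1 lip+y? -64.96156081669442 22.774298033707307
```

```bash
python3 - <<'E'
from meas import *
np.set_printoptions(precision=1,suppress=True)
t,T=cam("top");t0=cv2.imread("pics/top0.png");w=np.array([.9394,-.3428]);v=np.array([.3428,.9394]);c=np.array([522.4,-25.7])
r=read_state();print("tcp",r["position"])
def hole(im,x,y,k=4):
    g=cv2.cvtColor(im,cv2.COLOR_BGR2GRAY).astype(float)[y-k:y+k+1,x-k:x+k+1];W=np.clip(np.median(g)-10-g,0,None)
    Y,X=np.mgrid[y-k:y+k+1,x-k:x+k+1];return (X*W).sum()/W.sum(),(Y*W).sum()/W.sum()
def sh(n,p,z):
    d=plane(T,p,z)[:2]*1000-c;print(n,np.array(p),d@w,d@v)
sh("b1 lip hole",hole(t0,287,301),.107);sh("b1 end hole",hole(t0,302,258),.107)
sh("held end hole",hole(t,284,298),.190)
# intensity profile along -w through the held hole line, at lateral 8 mm, z=.19
f,cx,cy,M=T
for lat in(-15,12):
    pr=[]
    for a in range(-70,-20,2):
        P=c+a*w+lat*v;q=proj(T,[P[0]/1e3,P[1]/1e3,.19]);pr.append(int(cv2.getRectSubPix(cv2.cvtColor(t,cv2.COLOR_BGR2GRAY),(1,1),tuple(map(float,q)))[0,0]))
    print(lat,list(zip(range(-70,-20,2),pr)))
E
```

```text
tcp [ 0.5 -0.   0.2]
b1 lip hole [286.6 300.7] -39.60416704431932 -0.10784991444306083
b1 end hole [301.6 257.4] 45.17870269707292 -0.05321434746050637
held end hole [283.8 297.8] -31.64551659814645 1.4097114808789606
-15 [(-70, 116), (-68, 116), (-66, 116), (-64, 118), (-62, 117), (-60, 117), (-58, 127), (-56, 141), (-54, 143), (-52, 133), (-50, 115), (-48, 109), (-46, 108), (-44, 108), (-42, 111), (-40, 110), (-38, 110), (-36, 109), (-34, 109), (-32, 108), (-30, 110), (-28, 108), (-26, 108), (-24, 109), (-22, 100)]
12 [(-70, 117), (-68, 119), (-66, 118), (-64, 117), (-62, 116), (-60, 116), (-58, 125), (-56, 140), (-54, 141), (-52, 124), (-50, 107), (-48, 109), (-46, 107), (-44, 108), (-42, 109), (-40, 108), (-38, 108), (-36, 108), (-34, 109), (-32, 110), (-30, 108), (-28, 108), (-26, 108), (-24, 98), (-22, 62)]
```

Request:
{"fn": "jog_arm", "kwargs": {
  "delta_pos": [
    [0.28, -0.25, 0],
    [0.28, -0.25, 0],
    [0.28, -0.25, -1],
    [0.28, -0.25, -2],
    [0.28, -0.25, -3],
    [0.28, -0.25, -4],
    [0.28, -0.25, -5],
    [0.28, -0.25, -5.7],
    [0.28, -0.25, -6.2],
    [0.28, -0.25, -6.2]
  ],
  "turn": [0, 0, 0, 0, 0, 0, 0, 0, 0, 0],
  "grip": [1, 1, 1, 1, 1, 1, 1, 1, 1, 1]
}}

```text
time_s: 9.9
position: [0.551, -0.0371, 0.1167]
tcp_rot: [[-0.939, 0.343, -0.001], [0.343, 0.939, 0.0], [0.001, -0.0, -1.0]]
force: [-0.2, 0.0, -3.1]
opening: 0.571
grasp_force: 30.0
```

```bash
python3 - <<'E'
from meas import *
t,T=cam("top");s,S=cam("scene");r=read_state();print(r["position"],r["force"],r["moment"])
cv2.imwrite("pics/h2.png",np.hstack([crop(t,250,240,100,130,4),crop(s,270,135,100,130,4)]))
E
```

```text
[ 0.55139564 -0.03722611  0.11724192] [ 0.9215807   0.23137079 -2.29346917] [-0.02446788 -0.01968306  0.04085953]
```

View pics/h2.png

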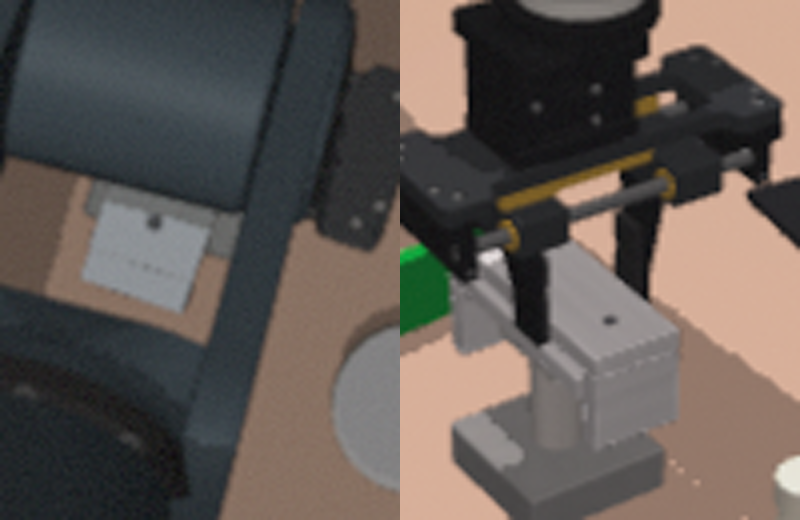

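The lip hangs outside the lower plate's far end (right panel, about (590,400)), and the plates are in line laterally, with a small gap left. I'll descend slowly and watch the force.

Request:
{"fn": "jog_arm", "kwargs": {
  "delta_pos": [
    [0, 0, -0.2],
    [0, 0, -0.4],
    [0, 0, -0.5],
    [0, 0, -0.6],
    [0, 0, -0.6]
  ],
  "turn": [0, 0, 0, 0, 0],
  "grip": [1, 1, 1, 1, 1]
}}

```text
time_s: 10.62
position: [0.5511, -0.0372, 0.111]
tcp_rot: [[-0.939, 0.343, -0.0], [0.343, 0.939, 0.0], [0.0, -0.0, -1.0]]
force: [0.3, -0.4, -2.9]
opening: 0.569
grasp_force: 30.0
```

Request:
{"fn": "jog_arm", "kwargs": {
  "delta_pos": [
    [0, 0, -0.1],
    [0, 0, -0.2],
    [0, 0, -0.2],
    [0, 0, -0.2]
  ],
  "turn": [0, 0, 0, 0],
  "grip": [1, 1, 1, 1]
}}

```text
time_s: 11.12
position: [0.5511, -0.0372, 0.109]
tcp_rot: [[-0.939, 0.343, -0.0], [0.343, 0.939, 0.0], [0.0, -0.0, -1.0]]
force: [0.7, -0.5, -3.3]
opening: 0.571
grasp_force: 30.0
```

Request:
{"fn": "jog_arm", "kwargs": {
  "delta_pos": [
    [0, 0, -0.1],
    [0, 0, -0.1],
    [0, 0, -0.1]
  ],
  "turn": [0, 0, 0],
  "grip": [1, 1, 1]
}}

```text
time_s: 11.5
position: [0.5513, -0.0372, 0.1081]
tcp_rot: [[-0.939, 0.343, 0.0], [0.343, 0.939, -0.0], [-0.0, 0.0, -1.0]]
force: [0.1, -0.3, -1.9]
opening: 0.571
grasp_force: 30.0
```

Request:
{"fn": "jog_arm", "kwargs": {
  "delta_pos": [
    [0, 0, -0.05],
    [0, 0, -0.1],
    [0, 0, -0.1]
  ],
  "turn": [0, 0, 0],
  "grip": [1, 1, 1]
}}

```text
time_s: 11.88
position: [0.5514, -0.0372, 0.1076]
tcp_rot: [[-0.939, 0.343, 0.001], [0.343, 0.939, -0.0], [-0.001, 0.0, -1.0]]
force: [-1.2, 0.8, 3.9]
opening: 0.569
grasp_force: 32.5
```

Request:
{"fn": "jog_arm", "kwargs": {
  "delta_pos": [
    [0, 0, 0.04],
    [0, 0, 0.04]
  ],
  "turn": [0, 0],
  "grip": [1, 1]
}}

```text
time_s: 12.12
position: [0.5514, -0.0372, 0.1077]
tcp_rot: [[-0.939, 0.343, 0.001], [0.343, 0.939, -0.0], [-0.001, 0.0, -1.0]]
force: [-1.1, -0.5, 3.2]
opening: 0.569
grasp_force: 32.4
```

```bash
python3 - <<'E'
from lev import *
s,S=cam("scene");r=read_state();print(r["position"],r["force"],r["moment"]);lev(s,S,r["position"],np.array([.94,-.342,0]))
E
```

```text
[ 0.55132026 -0.03721867  0.10764373] [-0.64965454  0.52124453  3.95536324] [0.19702869 0.17334625 0.02631941]
n 8 tilt -3.9921601987623654 underside below tip-line px 11.99683142487529 px/mm 0.40985306463309146
```

Request:
{"fn": "jog_arm", "kwargs": {
  "delta_pos": [
    [0, 0, 0.06],
    [0, 0, 0.06]
  ],
  "turn": [0, 0],
  "grip": [1, 1]
}}

```text
time_s: 12.42
position: [0.5513, -0.0372, 0.1078]
tcp_rot: [[-0.939, 0.343, 0.0], [0.343, 0.939, -0.0], [-0.0, 0.0, -1.0]]
force: [0.2, -0.3, 0.4]
opening: 0.572
grasp_force: 31.1
```

Request:
{"fn": "jog_arm", "kwargs": {
  "delta_pos": [
    [0, 0, 0],
    [0, 0, 0],
    [0, 0, 0],
    [0, 0, 0],
    [0, 0, 0.5],
    [0, 0, 2],
    [0, 0, 5],
    [0, 0, 9],
    [0, 0, 12]
  ],
  "turn": [0, 0, 0, 0, 0, 0, 0, 0, 0],
  "grip": [0.35, 0.2, 0, 0, 0, 0, 0, 0, 0]
}}

```text
time_s: 13.55
position: [0.5517, -0.0373, 0.231]
tcp_rot: [[-0.939, 0.343, 0.003], [0.343, 0.939, -0.001], [-0.003, 0.0, -1.0]]
force: [-0.2, -0.5, -0.8]
opening: 1.002
grasp_force: 0.0
```

Request:
{"fn": "jog_arm", "kwargs": {
  "delta_pos": [
    [1.6, -21.7, 0],
    [1.6, -21.7, 0],
    [1.6, -21.7, 0],
    [1.6, -21.7, 0],
    [1.6, -21.7, 0],
    [1.6, -21.7, 0],
    [1.6, -21.7, 0],
    [1.6, -21.7, 0],
    [1.6, -21.7, 0],
    [1.6, -21.7, 0],
    [1.6, -21.7, 0],
    [1.6, -21.7, 0]
  ],
  "turn": [-10.5, -21, -31.5, -42, -52.5, -63, -73.5, -84, -94.5, -105, -115.5, -126],
  "grip": [0, 0, 0, 0, 0, 0, 0, 0, 0, 0, 0, 0]
}}

```text
time_s: 15.05
position: [0.5672, -0.2542, 0.2294]
tcp_rot: [[0.833, 0.554, 0.001], [0.554, -0.833, -0.001], [0.0, 0.001, -1.0]]
force: [-0.4, -0.4, -0.2]
opening: 1.003
grasp_force: 0.0
```

Request:
{"fn": "jog_arm", "kwargs": {
  "delta_pos": [
    [0, 0, 0],
    [0, 0, 0],
    [0, 0, -4],
    [0, 0, -7.5],
    [0, 0, -7.5]
  ],
  "turn": [-10, -20.15, -20.15, -20.15, -20.15],
  "grip": [0, 0, 0, 0, 0]
}}

```text
time_s: 15.68
position: [0.5654, -0.253, 0.1514]
tcp_rot: [[0.971, 0.239, -0.005], [0.239, -0.971, 0.003], [-0.004, -0.004, -1.0]]
force: [0.8, 0.7, 0.6]
opening: 1.003
grasp_force: 0.0
```

```bash
python3 - <<'E'
from meas import *
t,T=cam("top");s,S=cam("scene");r=read_state();print(r["position"],r["tcp_rot"][:2,0],r["force"])
# pile check from top: new top plate at z .119
for v in(100,115):rect(t,T,(255,225,95,110),.119,v)
print(proj(S,r["position"]))
cv2.imwrite("pics/q.png",np.hstack([np.vstack([crop(t,240,210,130,75,3),crop(s,270,160,130,75,3)]),crop(s,200,210,130,150,3)]))
E
```

```text
[ 0.56783097 -0.25460929  0.15441144] [0.97112183 0.23858121] [-0.3885541   0.03975572  0.81712918]
centre mm 530.7229614257812 -29.516273498535156 size 50.80910110473633 146.6636962890625 axis -20.184479 area 199
centre mm 530.396240234375 -29.18841552734375 size 46.549285888671875 142.20933532714844 axis -20.186226 area 442
[246.06406246 253.83973028]
```

View pics/q.png

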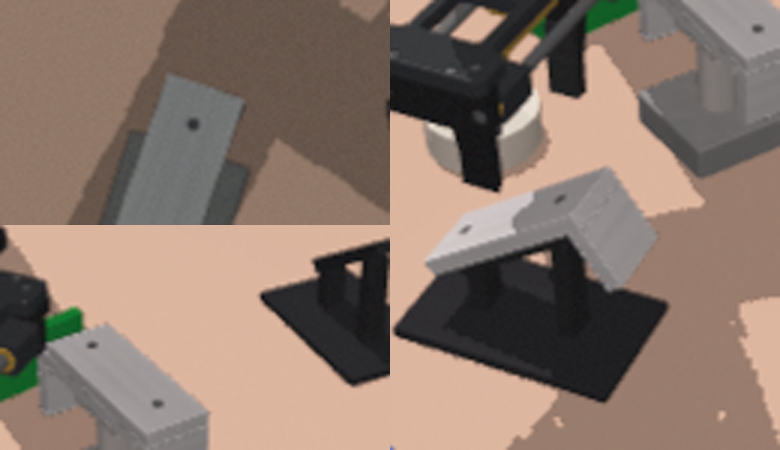

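The second bracket sits flat on the pile, in line, with a silhouette length of 147 mm (about 16–17 mm offset). The gripper tips at (485,188) and (565,97) straddle the third bracket. I'll grip it.

Request:
{"fn": "jog_arm", "kwargs": {
  "delta_pos": [
    [0, 0, -3],
    [0, 0, -5.5],
    [0, 0, -6.6],
    [0, 0, -6.6],
    [0, 0, -6.6],
    [0, 0, -6.6],
    [0, 0, -6.6],
    [0, 0, -6.6],
    [0, 0, -6.6],
    [0, 0, -6.6]
  ],
  "turn": [0, 0, 0, 0, 0, 0, 0, 0, 0, 0],
  "grip": [0, 0, 0, 0, 1, 1, 1, 1, 1, 1]
}}

```text
time_s: 17.02
position: [0.5671, -0.254, 0.0872]
tcp_rot: [[0.971, 0.239, -0.0], [0.239, -0.971, 0.0], [-0.0, -0.0, -1.0]]
force: [-0.7, 1.5, 2.0]
opening: 0.57
grasp_force: 29.9
```

Request:
{"fn": "jog_arm", "kwargs": {
  "delta_pos": [
    [0, 0, 2],
    [0, 0, 4.5],
    [0, 0, 7],
    [2, 0.5, 7],
    [5, 1.2, 7],
    [8.4, 2.1, 7],
    [8.4, 2.1, 7],
    [8.4, 2.1, 6.2],
    [8.4, 2.1, 5.6],
    [8.4, 2.1, 5.2],
    [8.4, 2.1, 4.8],
    [8.4, 2.1, 4.4]
  ],
  "turn": [0, 0, 0, 0, 0, 0, 0, 0, 0, 0, 0, 0],
  "grip": [1, 1, 1, 1, 1, 1, 1, 1, 1, 1, 1, 1]
}}

```text
time_s: 18.52
position: [0.6517, -0.2337, 0.1317]
tcp_rot: [[0.971, 0.238, 0.002], [0.238, -0.971, -0.001], [0.002, 0.001, -1.0]]
force: [0.3, -0.4, 1.3]
opening: 0.574
grasp_force: 30.0
```

Request:
{"fn": "jog_arm", "kwargs": {
  "delta_pos": [
    [0, 0, -0.4],
    [0, 0, -0.8],
    [0, 0, -1.2],
    [0, 0, -1.6],
    [0, 0, -1.9],
    [0, 0, -2.15],
    [0, 0, -2.15]
  ],
  "turn": [0, 0, 0, 0, 0, 0, 0],
  "grip": [1, 1, 1, 1, 1, 1, 1]
}}

```text
time_s: 19.4
position: [0.6513, -0.2332, 0.1093]
tcp_rot: [[0.971, 0.239, 0.0], [0.239, -0.971, -0.0], [0.0, 0.0, -1.0]]
force: [3.1, -1.0, 1.7]
opening: 0.57
grasp_force: 30.0
```

```bash
python3 - <<'E'
from lev import *
s,S=cam("scene");r=read_state();print(r["position"],r["force"],r["moment"]);cv2.imwrite("pics/l3.png",s);lev(s,S,r["position"],np.array([.971,.2385,0]))
p=r["position"]+np.array([.2385,-.971,0])*.025;u=np.array([.971,.2385,0]);V=cv2.cvtColor(s,cv2.COLOR_BGR2HSV)
a=proj(S,p-.07*u);b=proj(S,p+.045*u);print(a,b)
for c in range(int(a[0])-2,int(b[0])+8,4):
    r0=int(a[1]+(c-a[0])*(b[1]-a[1])/(b[0]-a[0]));print(c,r0-12,[(int(x[1]),int(x[2])) for x in V[r0-12:r0+12,c]])
E
```

```text
[ 0.65109036 -0.2331865   0.10930883] [ 3.07940393 -0.81193909  0.58286146] [-0.08307753 -0.11146149  0.03140929]
n 5 tilt 3.3423620753310668 underside below tip-line px 0.04591023183301641 px/mm 0.44052990542067505
[249.09867701 284.26720083] [308.88641208 302.54228343]
247 271 [(32, 24), (20, 26), (0, 35), (4, 68), (11, 69), (4, 59), (7, 39), (11, 24), (20, 26), (22, 23), (12, 41), (11, 118), (12, 133), (12, 133), (10, 80), (12, 42), (26, 40), (19, 41), (8, 33), (9, 28), (9, 28), (27, 28), (0, 28), (60, 77)]
251 272 [(31, 25), (11, 24), (29, 26), (11, 24), (11, 24), (12, 22), (21, 24), (12, 22), (11, 24), (0, 22), (13, 40), (9, 109), (10, 130), (12, 132), (13, 97), (10, 49), (9, 27), (9, 28), (26, 30), (17, 30), (17, 30), (57, 89), (74, 206), (70, 222)]
255 274 [(0, 25), (46, 22), (29, 26), (29, 26), (20, 25), (10, 25), (21, 24), (19, 27), (10, 25), (11, 23), (12, 109), (12, 130), (10, 132), (10, 107), (9, 58), (26, 29), (20, 26), (9, 28), (9, 30), (26, 29), (9, 29), (18, 29), (18, 29), (9, 28)]
259 275 [(11, 24), (31, 25), (21, 24), (10, 25), (12, 22), (11, 24), (22, 23), (20, 25)
[... 3113 characters left out ...]
5), (11, 168), (11, 166), (9, 144), (10, 133), (10, 133), (10, 133), (9, 135), (10, 133), (8, 134), (10, 134), (8, 131), (12, 132), (10, 132), (10, 134), (11, 135), (8, 133)]
311 291 [(11, 162), (10, 161), (10, 161), (11, 163), (11, 162), (11, 162), (9, 163), (9, 167), (10, 154), (11, 134), (10, 126), (10, 124), (10, 129), (11, 140), (10, 126), (12, 126), (14, 129), (10, 128), (12, 128), (8, 124), (10, 127), (12, 129), (10, 129), (10, 129)]
315 292 [(9, 162), (10, 149), (8, 130), (9, 110), (9, 111), (9, 118), (11, 115), (10, 124), (9, 114), (9, 111), (11, 113), (9, 113), (9, 113), (11, 113), (9, 111), (9, 111), (11, 113), (9, 112), (9, 113), (11, 112), (9, 111), (9, 111), (9, 111), (7, 109)]
```

Request:
{"fn": "jog_arm", "kwargs": {
  "delta_pos": [
    [0, 0, 3],
    [0, 0, 7],
    [0, 0, 11],
    [-2, 3, 11],
    [-4, 5.5, 11],
    [-6, 8.3, 11],
    [-8, 11, 11],
    [-10, 14, 11],
    [-12, 16.7, 11],
    [-14, 19.4, 11],
    [-15.7, 21.8, 11],
    [-15.7, 21.8, 11]
  ],
  "turn": [0, 0, 0, 10, 20.5, 31, 41.5, 52, 62.5, 73, 83.5, 94],
  "grip": [1, 1, 1, 1, 1, 1, 1, 1, 1, 1, 1, 1]
}}

```text
time_s: 20.95
position: [0.4892, -0.013, 0.218]
tcp_rot: [[-0.313, 0.95, -0.009], [0.95, 0.313, 0.002], [0.005, -0.008, -1.0]]
force: [0.5, 0.3, -3.4]
opening: 0.572
grasp_force: 30.0
```

Request:
{"fn": "jog_arm", "kwargs": {
  "delta_pos": [
    [0, 0, 0],
    [0, 0, 0],
    [0, 0, 0],
    [0, 0, 0],
    [0, 0, 0],
    [0, 0, -2.5],
    [0, 0, -2.5],
    [0, 0, -2.5]
  ],
  "turn": [10.5, 21, 31.5, 42, 52.2, 52.2, 52.2, 52.2],
  "grip": [1, 1, 1, 1, 1, 1, 1, 1]
}}

```text
time_s: 21.95
position: [0.4934, -0.0152, 0.1943]
tcp_rot: [[-0.94, 0.342, -0.002], [0.342, 0.94, 0.0], [0.002, -0.0, -1.0]]
force: [-0.1, -0.5, -3.3]
opening: 0.575
grasp_force: 30.0
```

```bash
python3 - <<'E'
from meas import *
t,T=cam("top");s,S=cam("scene");r=read_state();print(r["position"],r["tcp_rot"][:2,0],r["force"])
p=r["position"];w=np.array([.9394,-.3428]);c=np.array([522.4,-25.7])
for d in(-59.6,-82,45.2-17,48):
    P=c+d*w;print(d,proj(T,[P[0]/1e3,P[1]/1e3,p[2]+.011]))
cv2.imwrite("pics/h3.png",np.hstack([crop(t,240,210,130,150,3),crop(s,250,115,130,150,3)]))
E
```

```text
[ 0.49426029 -0.01533083  0.19501345] [-0.93969481  0.34201394] [ 0.0813448   0.01340739 -3.15288791]
-59.6 [278.27620637 314.2656548 ]
-82 [273.81085866 327.0572134 ]
28.200000000000003 [295.66304056 264.45884853]
48 [299.55870434 253.29922228]
```

View pics/h3.png

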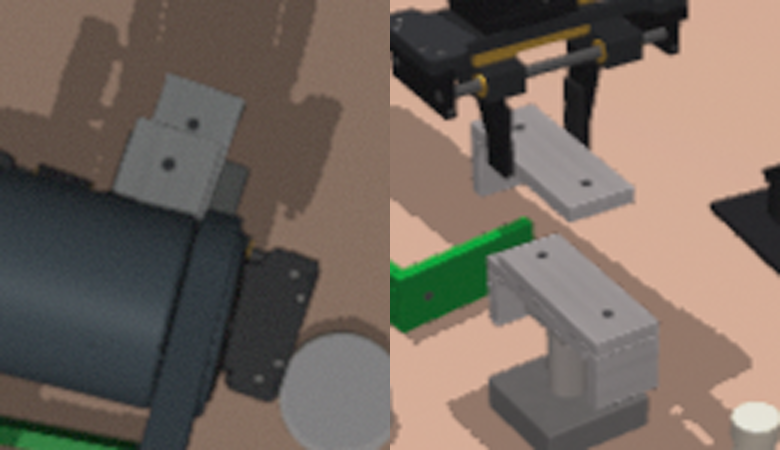

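Left: the held bracket's lipless hole at (168,164) lies where it should for a 17 mm offset. Right: the held plate is level and its lip is on the first bracket's lip side. I'll do a numeric check.

```bash
cat > hole.py <<'E'
from meas import *
w=np.array([.9394,-.3428]);v=np.array([.3428,.9394]);c=np.array([522.4,-25.7])
def hole(im,x,y,k=4):
    g=cv2.cvtColor(im,cv2.COLOR_BGR2GRAY).astype(float)[y-k:y+k+1,x-k:x+k+1];W=np.clip(np.median(g)-10-g,0,None)
    Y,X=np.mgrid[y-k:y+k+1,x-k:x+k+1];return (X*W).sum()/W.sum(),(Y*W).sum()/W.sum()
def sh(T,n,p,z):
    d=plane(T,p,z)[:2]*1000-c;print(n,np.round(p,1),"along",round(d@w,1),"across",round(d@v,1))
E
python3 - <<'E'
from hole import *
t,T=cam("top");p=read_state()["position"]
sh(T,"held (want 28.2,0)",hole(t,296,264),p[2]+.011);sh(T,"b2 lip hole (56.6,0)",hole(t,304,251),.119)
d=p[:2]*1000-c;print("tcp",d@w,d@v)
E
```

```text
held (want 28.2,0) [295.8 263.8] along 29.3 across 0.2
b2 lip hole (56.6,0) [303.9 251. ] along 57.3 across -0.8
tcp -29.858088908798333 0.13575892425036945
```

Request:
{"fn": "jog_arm", "kwargs": {
  "delta_pos": [
    [-0.12, 0, 0],
    [-0.12, 0, -1],
    [-0.12, 0, -2],
    [-0.12, 0, -3],
    [-0.12, 0, -4],
    [-0.12, 0, -5],
    [-0.12, 0, -5.8],
    [-0.12, 0, -6.4],
    [-0.12, 0, -6.7],
    [-0.12, 0, -6.9],
    [-0.12, 0, -6.9]
  ],
  "turn": [0, 0, 0, 0, 0, 0, 0, 0, 0, 0, 0],
  "grip": [1, 1, 1, 1, 1, 1, 1, 1, 1, 1, 1]
}}

```text
time_s: 23.48
position: [0.4931, -0.0152, 0.1256]
tcp_rot: [[-0.94, 0.342, 0.0], [0.342, 0.94, -0.0], [-0.0, 0.0, -1.0]]
force: [-0.6, -0.2, -3.5]
opening: 0.572
grasp_force: 30.0
```

Request:
{"fn": "jog_arm", "kwargs": {
  "delta_pos": [
    [0, 0, -0.1],
    [0, 0, -0.2],
    [0, 0, -0.2],
    [0, 0, -0.2]
  ],
  "turn": [0, 0, 0, 0],
  "grip": [1, 1, 1, 1]
}}

```text
time_s: 23.98
position: [0.493, -0.0152, 0.1236]
tcp_rot: [[-0.94, 0.342, 0.0], [0.342, 0.94, -0.0], [-0.0, 0.0, -1.0]]
force: [-0.5, 0.4, -3.8]
opening: 0.574
grasp_force: 30.0
```

Request:
{"fn": "jog_arm", "kwargs": {
  "delta_pos": [
    [0, 0, -0.05],
    [0, 0, -0.1],
    [0, 0, -0.1],
    [0, 0, -0.1]
  ],
  "turn": [0, 0, 0, 0],
  "grip": [1, 1, 1, 1]
}}

```text
time_s: 24.48
position: [0.493, -0.0152, 0.1225]
tcp_rot: [[-0.94, 0.342, -0.0], [0.342, 0.94, -0.0], [0.0, -0.0, -1.0]]
force: [-1.0, -0.5, -3.4]
opening: 0.572
grasp_force: 30.0
```

Request:
{"fn": "jog_arm", "kwargs": {
  "delta_pos": [
    [0, 0, -0.05],
    [0, 0, -0.05],
    [0, 0, -0.05]
  ],
  "turn": [0, 0, 0],
  "grip": [1, 1, 1]
}}

```text
time_s: 24.85
position: [0.4929, -0.0152, 0.122]
tcp_rot: [[-0.94, 0.342, -0.0], [0.342, 0.94, 0.0], [0.0, -0.0, -1.0]]
force: [-0.8, 0.0, -2.4]
opening: 0.573
grasp_force: 30.0
```

Request:
{"fn": "jog_arm", "kwargs": {
  "delta_pos": [
    [0, 0, -0.05],
    [0, 0, -0.05],
    [0, 0, -0.05]
  ],
  "turn": [0, 0, 0],
  "grip": [1, 1, 1]
}}

```text
time_s: 25.22
position: [0.493, -0.0152, 0.1215]
tcp_rot: [[-0.94, 0.342, 0.0], [0.342, 0.94, -0.0], [-0.0, -0.0, -1.0]]
force: [0.0, -0.5, -3.1]
opening: 0.57
grasp_force: 30.0
```

Request:
{"fn": "jog_arm", "kwargs": {
  "delta_pos": [
    [0, 0, -0.05],
    [0, 0, -0.05],
    [0, 0, -0.05]
  ],
  "turn": [0, 0, 0],
  "grip": [1, 1, 1]
}}

```text
time_s: 25.6
position: [0.493, -0.0152, 0.1211]
tcp_rot: [[-0.94, 0.342, 0.0], [0.342, 0.94, -0.0], [-0.0, -0.0, -1.0]]
force: [-0.4, 0.3, -1.9]
opening: 0.569
grasp_force: 30.0
```

Request:
{"fn": "jog_arm", "kwargs": {
  "delta_pos": [
    [0, 0, -0.04],
    [0, 0, -0.04],
    [0, 0, -0.04]
  ],
  "turn": [0, 0, 0],
  "grip": [1, 1, 1]
}}

```text
time_s: 25.98
position: [0.493, -0.0152, 0.1207]
tcp_rot: [[-0.94, 0.342, 0.0], [0.342, 0.94, -0.0], [-0.0, 0.0, -1.0]]
force: [-0.4, 0.3, -2.0]
opening: 0.57
grasp_force: 30.0
```

Request:
{"fn": "jog_arm", "kwargs": {
  "delta_pos": [
    [0, 0, -0.04],
    [0, 0, -0.04],
    [0, 0, -0.04]
  ],
  "turn": [0, 0, 0],
  "grip": [1, 1, 1]
}}

```text
time_s: 26.35
position: [0.4929, -0.0152, 0.1203]
tcp_rot: [[-0.94, 0.342, 0.0], [0.342, 0.94, 0.0], [-0.0, 0.0, -1.0]]
force: [-0.3, 0.1, -0.0]
opening: 0.57
grasp_force: 30.0
```

Request:
{"fn": "jog_arm", "kwargs": {
  "delta_pos": [
    [0, 0, -0.02],
    [0, 0, -0.02]
  ],
  "turn": [0, 0],
  "grip": [1, 1]
}}

```text
time_s: 26.6
position: [0.4929, -0.0152, 0.1201]
tcp_rot: [[-0.94, 0.342, 0.0], [0.342, 0.94, -0.0], [-0.0, -0.0, -1.0]]
force: [-1.5, 0.9, 0.1]
opening: 0.572
grasp_force: 30.0
```

Resting on the pile. I'll release, rise, and check.

Request:
{"fn": "jog_arm", "kwargs": {
  "delta_pos": [
    [0, 0, 0],
    [0, 0, 0],
    [0, 0, 0],
    [0, 0, 0],
    [0, 0, 0.5],
    [0, 0, 2],
    [0, 0, 5],
    [0, 0, 9],
    [0, 0, 12],
    [-4, 14, 12],
    [-4, 20, 12],
    [-4, 20, 12]
  ],
  "turn": [0, 0, 0, 0, 0, 0, 0, 0, 0, 0, 0, 0],
  "grip": [0.35, 0.2, 0, 0, 0, 0, 0, 0, 0, 0, 0, 0]
}}

```text
time_s: 28.1
position: [0.4554, 0.1697, 0.2407]
tcp_rot: [[-0.939, 0.343, 0.001], [0.343, 0.939, 0.0], [-0.001, 0.001, -1.0]]
force: [1.7, 0.4, 0.5]
opening: 1.0
grasp_force: 0.0
```

Request:
{"fn": "jog_arm", "kwargs": {
  "delta_pos": [
    [0, 6, 0],
    [0, 10, 0],
    [0, 10, 0],
    [0, 10, 0],
    [0, 10, 0],
    [0, 10, 0]
  ],
  "turn": [0, 0, 0, 0, 0, 0],
  "grip": [0, 0, 0, 0, 0, 0]
}}

```text
time_s: 28.85
position: [0.4559, 0.2672, 0.2401]
tcp_rot: [[-0.939, 0.344, -0.0], [0.344, 0.939, -0.0], [0.0, -0.0, -1.0]]
force: [-0.6, -0.0, -0.0]
opening: 1.0
grasp_force: 0.0
```

```bash
python3 - <<'E'
from hole import *
from lev import lev
t,T=cam("top");s,S=cam("scene");cv2.imwrite("pics/end.png",t)
for d,n in((28.2,"b3 lipless hole"),(-56.6,"b3 lip hole")):
    P=(c+d*w)/1e3;q=np.round(proj(T,[*P,.131])).astype(int);sh(T,n,hole(t,*q),.131)
P=(c+56.6*w)/1e3;q=np.round(proj(T,[*P,.119])).astype(int);sh(T,"b2 lip hole",hole(t,*q),.119)
for vv in(90,100,110):rect(t,T,(250,225,90,115),.128,vv)
# scene: tilt of b3 from its two holes (triangulated)
r=read_state();print(r["position"],r["force"])
pts=[]
for d in(28.2,-56.6):
    P=(c+d*w)/1e3;qt=hole(t,*np.round(proj(T,[*P,.131])).astype(int));qs=hole(s,*np.round(proj(S,[*P,.126])).astype(int));X,e=tri(T,qt,S,qs);print(np.round(X,4),round(e,1))
# earlier vs now position of b1 via block/pillar unaffected: compare b1's strip later
E
```

```text
b3 lipless hole [297.9 265.9] along 27.8 across -0.0
b3 lip hole [282.4 310.4] along -57.1 across -0.0
b2 lip hole [303.4 251.5] along 56.1 across -0.2
centre mm 520.47802734375 -30.601539611816406 size 75.45977020263672 166.83990478515625 axis -16.646729 area 267
centre mm 522.1162719726562 -25.516204833984375 size 52.36814498901367 165.2431640625 axis -20.611893 area 223
centre mm 521.8949584960938 -25.304637908935547 size 51.66505813598633 164.67311096191406 axis -20.73494 area 241
[0.45589069 0.26747122 0.24012518] [ 0.08712571 -0.19473145  0.01100446]
[ 0.5486 -0.0351  0.1258] 0.1
[ 0.4679 -0.0066  0.1291] 1.9
```

```bash
python3 - <<'E'
from hole import *
s,S=cam("scene");t,T=cam("top");s0=cv2.imread("pics/scene0.png")
def res(im,d,z):
    P=(c+d*w)/1e3;e=proj(S,[*P,z]);q=hole(im,*np.round(e+[0,2]).astype(int),3);print(d,np.round(e,1),np.round(q,1),np.round(q-e,2))
print("b1 initially");res(s0,-39.6,.107);res(s0,45.2,.107)
print("b3 now");res(s,-57.1,.131);res(s,27.8,.131)
P=(c-57.1*w)/1e3;e=np.round(proj(S,[*P,.128])).astype(int);print(e);print(cv2.cvtColor(s,cv2.COLOR_BGR2GRAY)[e[1]-5:e[1]+6,e[0]-6:e[0]+7])
P=(c+27.8*w)/1e3;e=np.round(proj(S,[*P,.128])).astype(int);print(e);print(cv2.cvtColor(s,cv2.COLOR_BGR2GRAY)[e[1]-5:e[1]+6,e[0]-6:e[0]+7])
E
```

```text
b1 initially
-39.6 [298.7 201. ] [297.8 201.6] [-0.84  0.65]
45.2 [320.  220.3] [319. 221.] [-0.94  0.73]
b3 now
-57.1 [294.2 187.6] [293.3 188.4] [-0.87  0.76]
27.8 [315.4 206.4] [314.6 207.1] [-0.73  0.76]
[294 189]
[[193 198 205 206 206 204 205 204 205 205 206 207 207]
 [204 203 205 206 207 207 205 203 204 205 204 206 207]
 [204 203 204 205 207 208 206 204 203 204 204 205 207]
 [204 204 204 203 191 166 174 193 203 204 203 205 206]
 [205 204 204 191 147 109 114 161 207 204 201 202 204]
 [205 205 204 190 142 114 133 163 206 206 204 202 202]
 [204 205 205 201 191 187 190 195 205 206 206 203 201]
 [203 204 206 205 205 203 203 203 204 204 206 206 202]
 [204 203 204 205 205 204 203 203 202 204 205 205 205]
 [206 205 203 204 206 206 205 202 202 203 202 203 205]
 [207 206 205 203 204 205 205 204 203 202 202 203 204]]
[315 208]
[[205 207 208 209 207 206 204 204 205 206 207 209 210]
 [204 205 206 208 209 209 206 206 205 204 205 208 209]
 [206 204 205 207 209 210 209 208 206 205 205 207 208]
 [207 207 206 205 194 162 150 175 209 207 206 205 207]
 [208 208 207 193 148 105  98 142 198 209 208 206 206]
 [208 208 209 203 184 150 129 163 206 211 210 208 207]
 [206 209 208 209 205 197 192 199 209 210 212 211 210]
 [208 208 207 208 209 208 207 208 208 209 211 213 212]
 [209 208 208 208 208 208 208 208 207 208 209 210 208]
 [210 209 209 209 208 208 208 209 208 205 185 154 143]
 [209 208 209 209 209 210 210 191 155 143 136 119 117]]
```

Both hole residuals match those of the level first bracket, so the third plate is level and at the right height. I'll hand in.

```bash
python3 -c "
from rig import *
print(hand_in())"
```

```text
the job is handed in; nothing more can be done
None
```

Both brackets from the sloping rests are on the pile, level and in line, lips on alternating sides and offset about 17 mm each way, and the job is handed in (about 29 s used; no result reported back).

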